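Fetch a ceramic spacer from a deep heater slot with sprung tongs

TASK

Take the red sprung tongs from the wooden holder, lower them around the white spacer in its deep slot in the heater block until the tips rest lightly on the slot's floor, squeeze and draw it out (a sprung plunger holds it: squeeze firmly, but do not crack it, nor ram the tongs into the block). Never touching it with the gripper, set it down, not drop it, in the dish on the balance, then hang the tongs upright in their holder and let go. Leave the blue spacer in its slot and everything else, the dish included, where it stands.

Things in the scene. Friction and masses are not known exactly. Their poses are not given: they have to be found in the camera images.
- tongs_grip (a point): Centre of the tongs' two red grip plates; z up, y the line along which the legs close. Squeeze the plates from outside in y. Each is 24 mm wide (x), from 22 mm below to 18 mm above this point; 40 mm over both when free, 22 mm shut. A black head 20 mm square reaches 31 mm above; shoulders, 28 mm wide in x, have their undersides 32 mm below.
- tongs_tips (a point): Middle between the lower ends of the two steel legs, 100 mm below the grip point, same axes. Below the shoulders each leg is 8 mm wide (x), 4 mm thick (y), 68 mm long. Tip gap = width over the red plates less 16 mm: 24 mm free, 14 mm (a spacer held) at 30 mm. Outside, the legs measure 8 mm more than the gap.
- tongs: The tongs, 120 g, hanging tips down in the holder; origin and axes as the tips point.
- tongs_left (a joint): How far the tongs' left (+y) leg is squeezed in, 0 free to 0.009 m shut; the right leg does the same. The legs move parallel, with 12 N of spring at 0, 15 N at 5 mm (spacer held), 17.4 N shut. A squeeze of 0.5 to 1 mm a side (38 to 39 mm over the plates) carries the tongs open; let go further and they fall. Each leg's force on a held spacer = grip force less 15 N.
- holder: Wooden tong holder, fixed, 50 (x) by 85 (y) by 75 mm high, foot 80 by 110 by 8 mm. Origin: centre of the underside, z up. A slot 14 (x) by 46 (y) mm goes down through its centre; the legs hang in it, the shoulders rest on its top: tips 7 mm, grip point 107 mm above the bench. The tongs' y lies along the holder's y.
- block: Dry block heater, fixed: aluminium, 110 (x) by 100 (y) by 80 mm high, with a white control head, 50 mm high, on its -x side (to x = -105 mm). Origin: centre of the aluminium block's underside, z up. Two upright slots at x = -25 and +25 mm, y = 0, each 16 (x) by 44 (y) mm, mouth at z = 80 mm with 2 mm chamfer.
- slot_floor: Steel floors of both slots; origin at their top faces' height on the block's axis, 34 to 46 mm below the mouths, different each time and found by touch: the tips should rest on the floor, either side of the spacer, with a few newtons for a moment before the squeeze. Pressing the tongs on the floor or the block with over 20 N does damage.
- spacer_mid (a point): Centre of the white ceramic spacer, a disc 14 mm across, 5 mm high, 10 to 18 g, flat on the floor of either slot, against its +x wall (1 mm to +x of the slot's middle), within 2 mm of the middle in y.
- spacer: The white spacer; origin at the centre of its underside. In the slot a sprung plunger (6 mm wide, in the -x wall) presses on it with 8 N, so that pulling it up takes about 10 N: each leg of the tongs must press on it with 9 N or more. 17 N a leg (grip force about 32 N) is right; over 30 N a leg (grip force 45 N) it cracks.
- blue_spacer_mid (a point): Centre of the blue spacer, of the same size, in the other slot: to be left there.
- balance: White top-loading balance, fixed, 200 (x) by 220 (y) by 55 mm high; round steel pan 120 mm across, centred 30 mm to +x of the origin, top at 73 mm. Origin: centre of the underside.
- dish: Aluminium weighing dish, 40 g, loose on the balance pan: inside 52 mm across at the floor, 64 mm at the rim, 14 mm high, floor 2 mm thick, a tab at -x. Origin: centre of the underside.
- flask: Conical glass flask, 104 mm across, 154 mm high, a bystander; origin: centre of the underside.
- beaker: Clear beaker, 80 mm across, 100 mm high, a bystander; origin: centre of the underside.
- bottle: Amber bottle, 66 mm across, 150 mm high, a bystander; origin: centre of the underside.
- jar: White jar with a red cap, 60 mm across, 70 mm high, a bystander; origin: centre of the underside.
- spatula: Spatula 180 mm long lying on the bench, a bystander; origin under its middle.
- spare_dish: Empty weighing dish on the bench, like the other, a bystander; origin: centre of the underside.
Not all that is in view belongs to the job. Leave any orange look-alike of the block alone.

How it is judged:
By the outcome, as a careful person would: the job done as asked, in the order asked, and still so for the second after the job is handed in, with the robot touching nothing.
It also fails if it takes over 59 s, if anything falls off the work surface, if the arm or the gripper's body presses on something with over 40 N, if the wrist force passes 120 N, or if a joint passes its speed limit or range.

ROBOT

A 6-joint arm with a two-finger parallel gripper is mounted at the origin on the work surface. World frame = base frame: x ahead of the robot, y to its left, z up, the work surface at z = 0. Lengths are in m, angles in rad, forces in N, time in s.
With the tool pointing down it reaches from about 0.275 to 0.875 m from the base axis. Payload 12.5 kg.
Tool frame: the origin (TCP) lies on the centre line of the jaws, within the pads' length; the fingertips stand r.finger_overhang ahead of it and the grasp point (between the pads) lies 3 mm ahead of it (r.finger_overhang is the distance from the TCP to the fingertips, in m); z points along the fingers, y is the line along which they close (so a half turn about z gives the same grasp; the last joint's range is limited). The gripper opens to 85 mm and grips with 20 to 120 N. Pads are 22 mm wide; open, the fingers measure 114 mm over their backs; the gripper's body (76 mm by 85 mm) begins 54 mm behind the grasp point. The pads swing forward as they close: fully open they stand 13 mm farther back than shut.
Start: joints at [1.137, 0.351, 1.652, -0, 1.139, -0.085], TCP at [0.188, 0.517, 0.218] pointing down, gripper open.
Joint ranges: [-2.75, 2.75], [-0.79, 2.1], [0.01, 2.65], [-1.57, 4.71], [0.07, 3.14], [-2.87, 2.87]. Speed limits (rad/s): [2.22, 2.22, 2.79, 3.14, 3.14, 3.14].

INTERFACE

Orientations are given as a unit quaternion [x, y, z, w].
In Python, from cell import r, optics gives the robot as it stands. The module is installed in compiled form; this text tells all that it offers. Calls block until the motion is done:
- r.move_to(position, orientation): joint-space move of the TCP to a pose.
- r.move_linear(position, rot=None, vel=0.15): straight line of the TCP; rot=None keeps the orientation; vel is the mean speed in m/s.
- r.set_joints(angles): joint-space move.
- r.set_gripper(opening, squeeze=None): opening from 0.0 (shut) to 1.0 (fully open); squeeze is the grip in N (None keeps the last); returns when the fingers have stopped.
- r.sleep(seconds).
- r.inverse_kinematics(position, orientation): joint angles nearest the present ones, or None.
- optics.get_image(name): name is "side" or "top" or "wrist"; returns a dict with "pixels" (384x512x3 uint8, red, green, blue), "depth" (384x512 float32, m along the optical axis (not along the pixel's ray), 0 where there is no reading), "fx", "fy", "cx", "cy" (pixels), "camera_from_world" (4x4, takes a point from world to camera coordinates); the wrist camera has in their place "mount" (4x4, takes a point from camera to tool coordinates, whose origin is the TCP and whose axes are the flange's). Camera axes: x right, y down, z forward; pixel columns grow to the right and rows downward; lengths in m; the calibration is good to about 2 mm. A picture is of the moment at which its call begins: read the wrist's pose just before it.
A pose or a line that the arm cannot do raises r.PlanningError and nothing moves.
- r.hand_in(): hands the job in; it is judged then, once.
Readings, each from a call of its own:
- r.current_t(): time.
- r.current_q(): joint angles.
- r.current_qvel(): joint speeds.
- r.current_effort(): joint torques, N m.
- r.current_tool_pos(): TCP position.
- r.current_ee_rot(): TCP orientation.
- r.current_contact_force(): force on the tool from outside, world axes, zero at the start.
- r.current_torque(): the same for the moment, N m.
- r.current_opening(): opening from 0.0 (shut) to 1.0 (fully open).
- r.current_finger_force(): force on a finger pad.
Only numpy, scipy, OpenCV 4.12 (cv2) and the standard library are available. Lean on these libraries where they do the work, as an engineer would, in place of code of your own. Each camera call takes 0.05 s, during which the arm holds its last target. There are 200 camera calls.

## Working session

There is one attempt and no reset: what is moved stays moved. The work goes in short steps, each a Python script; the robot and the scene stay as the last script left them, time stands still between calls to the robot, and variables do not carry over. Pictures are saved under pics/ and viewed, at most 13 in all, crops included, and the job is handed in when it is done.

```bash
mkdir -p pics; ls
python3 - <<'E'
from cell import r, optics
import cv2,numpy as np
print(r.finger_overhang,r.current_t(),r.current_ee_rot(),r.current_opening(),r.current_tool_pos())
ims=[]
for n in("side","top"):
    d=optics.get_image(n);np.savez(f'{n}.npz',**d)
    print(n,d['fx'],d['cx'],d['cy'],np.round(d['camera_from_world'],3).tolist())
    cv2.imwrite(f'pics/{n}0.png',cv2.resize(d['pixels'][:,:,::-1],(800,600),interpolation=cv2.INTER_CUBIC))
E
```

```text
pics
0.022 0.0 [ 1.73513067e-01  9.84831389e-01 -5.72415318e-04 -1.48598786e-04] 1.0028640848775687 [0.18779464 0.51657862 0.21724417]
side 348.74127909170045 253.42427385896872 187.3682587355418 [[0.782, -0.623, -0.02, -0.39], [-0.413, -0.494, -0.765, 0.325], [0.467, 0.607, -0.644, 0.668], [0.0, 0.0, 0.0, 1.0]]
top 454.46157183481495 255.0108439952018 190.49283330960577 [[0.007, -1.0, -0.008, 0.044], [-0.998, -0.007, -0.055, 0.543], [0.055, 0.009, -0.998, 1.368], [0.0, 0.0, 0.0, 1.0]]
```

View pics/top0.png

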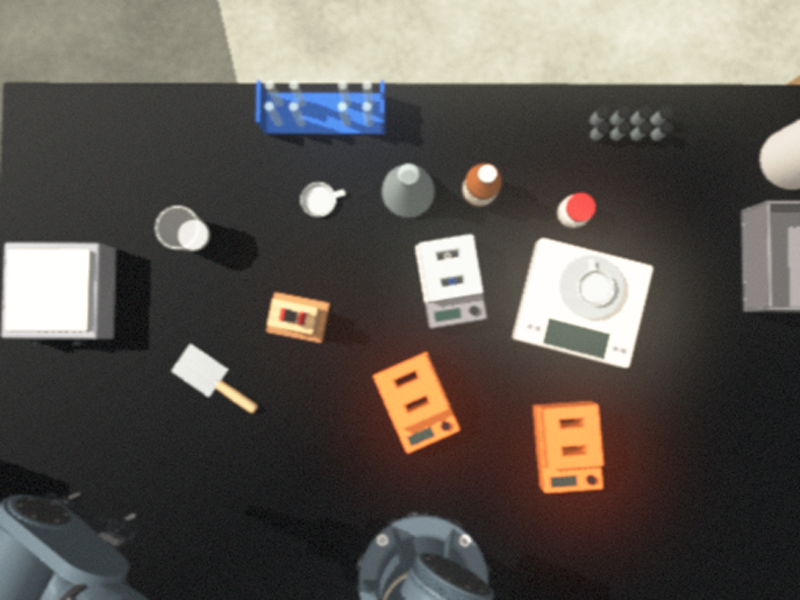

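View pics/side0.png

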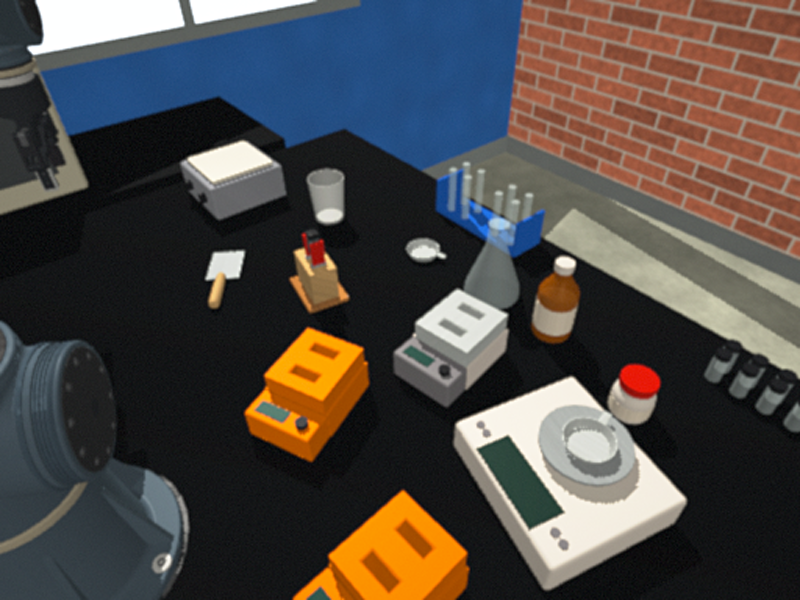

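The top view (800-px scale) shows the white block at (452,275), with its far slot at (446,255) and near, bluish slot at (452,280). The holder with the tongs is at (298,316) and the balance dish at (597,290). The side view agrees. Next come coarse poses from the top depth image.

```bash
cat > h.py <<'E'
from cell import r, optics
import numpy as np, cv2
from scipy.spatial.transform import Rotation as R
def T_tool():
    T=np.eye(4);T[:3,:3]=R.from_quat(r.current_ee_rot()).as_matrix();T[:3,3]=r.current_tool_pos();return T
def snap(name):
    T=T_tool() if name=="wrist" else None
    d=dict(optics.get_image(name))
    d['wfc']=T@d['mount'] if T is not None else np.linalg.inv(d['camera_from_world'])
    return d
def cloud(d):
    v,u=np.mgrid[:384,:512];z=d['depth']
    P=np.stack([(u-d['cx'])/d['fx']*z,(v-d['cy'])/d['fy']*z,z],-1)
    W=P@d['wfc'][:3,:3].T+d['wfc'][:3,3]; W[z==0]=np.nan; return W
def ray(d,uv,h):
    uv=np.atleast_2d(uv).astype(float)
    D=np.c_[(uv[:,0]-d['cx'])/d['fx'],(uv[:,1]-d['cy'])/d['fy'],np.ones(len(uv))]@d['wfc'][:3,:3].T
    o=d['wfc'][:3,3]; return (o+D*((h-o[2])/D[:,2])[:,None])[:,:2]
def down(yaw): # tool z down, tool y at angle yaw+90deg (tool x at yaw)
    return (R.from_euler('z',yaw)*R.from_euler('x',np.pi)).as_quat()
E
python3 - <<'E'
from h import *
d=dict(np.load('top.npz'));d['wfc']=np.linalg.inv(d['camera_from_world']);W=cloud(d)
def box(name,c,h,rad,tol=.006):
    p=ray(d,(np.array(c)+.5)/1.5625-.5,h)[0]
    m=(abs(W[...,2]-h)<tol)&(np.hypot(W[...,0]-p[0],W[...,1]-p[1])<rad)
    rc=cv2.minAreaRect(W[m][:,:2].astype(np.float32)*1000); print(name,np.round(p,3),m.sum(),np.round(np.nanmedian(W[m][:,2]),4),rc)
box('block',(448,265),.08,.085);box('holder',(298,316),.075,.06);box('bal',(583,303),.055,.17,.008);box('dishrim',(597,288),.087,.045,.005)
box('flask',(408,190),.1,.08,.08);box('bottle',(482,185),.1,.06,.08);box('jar',(578,210),.06,.06,.03)
E
python3 -c "
from cell import optics,r
d=optics.get_image('wrist');print(d['mount'],d['fx'],d['cx'],d['cy'])"
```

```text
block [ 0.602 -0.044] 1101 0.0808 ((597.149658203125, -48.592491149902344), (110.29981994628906, 100.41695404052734), 9.828096389770508)
holder [0.505 0.235] 359 0.0758 ((504.67645263671875, 245.1403350830078), (86.28216552734375, 49.651153564453125), 79.14089965820312)
bal [ 0.534 -0.3  ] 3672 0.0562 ((560.8296508789062, -310.3434143066406), (220.62940979003906, 252.35379028320312), 75.82305908203125)
dishrim [ 0.56  -0.318] 126 0.0858 ((563.4478759765625, -316.9880676269531), (64.79769897460938, 71.42765045166016), 68.22651672363281)
flask [0.738 0.032] 818 0.0672 ((753.774658203125, 29.746265411376953), (95.77470397949219, 94.6167984008789), 0.7358167171478271)
bottle [ 0.748 -0.105] 510 0.1047 ((756.4138793945312, -108.95463562011719), (64.54622650146484, 63.260353088378906), 21.396705627441406)
jar [ 0.71  -0.291] 356 0.0698 ((711.60205078125, -291.52960205078125), (54.6172981262207, 55.28145217895508), 87.27835845947266)
[[-4.16794552e-05 -9.46321109e-01 -3.23228027e-01  8.35268397e-02]
 [ 9.99999485e-01 -3.67188707e-04  9.46078203e-04 -5.39074510e-04]
 [-1.01397946e-03 -3.23227821e-01  9.46320637e-01 -1.54943300e-01]
 [ 0.00000000e+00  0.00000000e+00  0.00000000e+00  1.00000000e+00]] 315.62116474178475 260.2172702697881 189.14165554444824
```

Run:
```python
from h import *
yh,yb=np.deg2rad(169.14),np.deg2rad(189.83)
ims=[]
for n,p,y in(('hold',(.5047,.2451,.27),yh),('blk',(.597,-.0486,.25),yb),('dish',(.563,-.317,.22),yb)):
    r.move_to(list(p),down(y)); d=snap('wrist'); np.savez(f'w_{n}.npz',**d); ims.append(d['pixels'])
    print(n,r.current_t(),np.round(r.current_q(),2),r.current_tool_pos(),r.current_contact_force())
for n,i in zip('hbd',ims): cv2.imwrite(f'pics/w{n}.png',i[:,:,::-1])
```

```text
hold 1.75 [ 0.37  0.32  1.56  0.    1.26 -1.01] [0.50420204 0.24591526 0.26987791] [-0.37152688 -0.22157478  0.13549432]
blk 2.975 [-0.16  0.41  1.48  0.    1.25 -1.9 ] [ 0.59703017 -0.04733325  0.25014496] [ 0.5739286   0.39443794 -0.23228273]
dish 4.0833 [-0.58  0.52  1.38  0.    1.24 -2.33] [ 0.56370032 -0.31549868  0.22031695] [0.24732672 1.2289961  0.26469129]
```

View pics/wh.png

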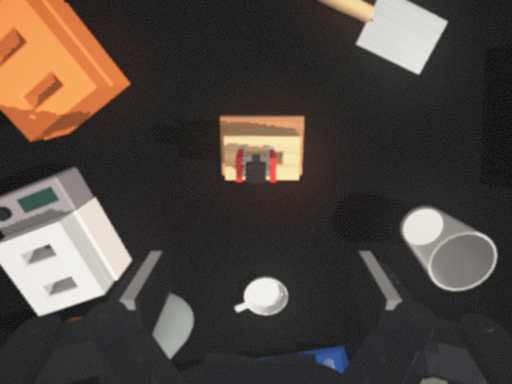

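View pics/wb.png

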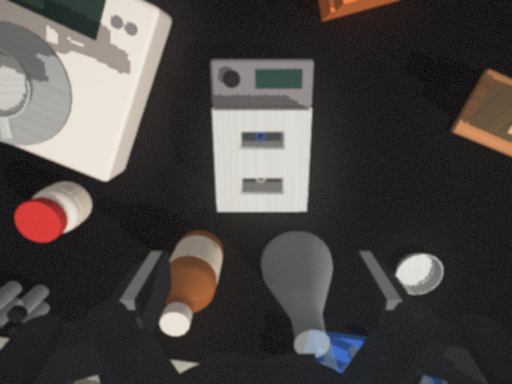

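View pics/wd.png

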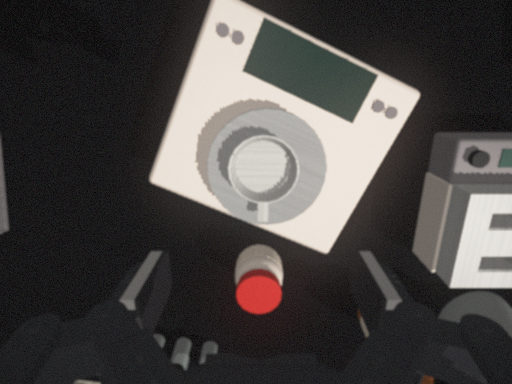

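The wrist views confirm the layout. The tongs are centred at (256,165). The white spacer sits in the outer slot at (262,180) and the blue one in the inner slot at (260,136). The dish is at (264,168). Next I refine these positions from the wrist data.

Run:
```python
from h import *
L=lambda n:dict(np.load(f'w_{n}.npz'))
def box(d,n,c,h,rad,tol=.004):
    W=cloud(d);m=(abs(W[...,2]-h)<tol)&(np.hypot(W[...,0]-c[0],W[...,1]-c[1])<rad)
    print(n,m.sum(),np.nanmedian(W[m][:,2]),cv2.minAreaRect(W[m][:,:2].astype(np.float32)*1000))
d=L('hold');c=(.5047,.2451)
box(d,'holder',c,.075,.06)
p=d['pixels'].astype(int);W=cloud(d)
red=(p[...,0]>110)&(p[...,1]<60)&(p[...,2]<70)
red[:,:200]=0;red[:,320:]=0;red[:130]=0;red[200:]=0
m=red&(W[...,2]>.118);q=W[m];print('red',m.sum(),np.nanmax(q[:,2]),cv2.minAreaRect(q[:,:2].astype(np.float32)*1000))
m=red&(W[...,2]>.121);q=W[m];print('redtop',m.sum(),cv2.minAreaRect(q[:,:2].astype(np.float32)*1000))
m=(W[...,2]>.132)&(np.hypot(W[...,0]-c[0],W[...,1]-c[1])<.03);q=W[m];print('head',m.sum(),np.median(q[:,2]),cv2.minAreaRect(q[:,:2].astype(np.float32)*1000))
d=L('blk');box(d,'block',(.597,-.0486),.08,.085)
p=d['pixels'];g=p.max(-1);W=cloud(d)
for n,(u,v) in dict(blue=(262,139),white=(262,186)).items():
    mk=np.zeros(g.shape,bool);mk[v-14:v+14,u-30:u+30]=True
    k=((W[...,2]<.074)&mk).astype(np.uint8);ys,xs=np.nonzero(k)
    rc=cv2.minAreaRect(np.c_[xs,ys].astype(np.float32));print(n,'slot',rc,ray(d,rc[0],.08),'depth pct',np.nanpercentile(W[k>0][:,2],[5,25,50]))
    s=p[v-14:v+14,u-30:u+30].astype(int);print(s[6:24,20:40].max(-1).tolist() if n=='white' else '')
d=L('dish');box(d,'rim',(.563,-.317),.087,.05,.003)
W=cloud(d);m=(abs(W[...,2]-.0755)<.0025)&(np.hypot(W[...,0]-.563,W[...,1]+.317)<.026);print('floor',W[m].mean(0),m.sum())
m=(abs(W[...,2]-.073)<.003)&(np.hypot(W[...,0]-.563,W[...,1]+.317)<.08);print('pan',cv2.minEnclosingCircle(W[m][:,:2].astype(np.float32)*1000))
m=(abs(W[...,2]-.087)<.003)&(np.hypot(W[...,0]-.563,W[...,1]+.317)<.038);print('rim',cv2.minEnclosingCircle(W[m][:,:2].astype(np.float32)*1000))
```

```text
holder 2025 0.07399352475511844 ((503.66162109375, 247.58753967285156), (85.32173919677734, 50.28143310546875), 79.2134780883789)
red 21 0.12648829097978176 ((495.7871398925781, 226.0299835205078), (3.777521848678589, 16.962743759155273), 74.26962280273438)
redtop 18 ((495.9350280761719, 225.97994995117188), (3.738285541534424, 16.668804168701172), 72.12447357177734)
head 5238 0.3618462671253948 ((499.10235595703125, 246.312744140625), (49.915489196777344, 27.204010009765625), 79.56839752197266)
block 8342 0.07901516794065416 ((595.7512817382812, -46.18170166015625), (110.37031555175781, 100.24168395996094), 9.893882751464844)
blue slot ((261.5, 139.99998474121094), (40.99999237060547, 13.999998092651367), 0.0) [[ 0.57092418 -0.05073662]] depth pct [0.03741993 0.03861189 0.04298451]

white slot ((256.3709411621094, 185.418701171875), (15.133333206176758, 50.139339447021484), 85.33314514160156) [[ 0.62053756 -0.04769578]] depth pct [0.03785134 0.04314511 0.05151932]
[[154, 155, 153, 170, 178, 182, 175, 163, 152, 150, 159, 173, 181, 180, 168, 154, 148, 149, 147, 147], [102, 104, 111, 1
[... 1303 characters left out ...]
 155, 157, 155, 154, 152, 157, 157, 156, 158, 150, 156, 151, 151, 153, 149, 144, 147, 143], [175, 174, 175, 177, 176, 176, 176, 176, 180, 175, 177, 171, 172, 170, 173, 168, 166, 166, 162, 166], [198, 197, 196, 195, 193, 192, 198, 197, 197, 197, 198, 195, 198, 192, 195, 192, 191, 189, 193, 192], [216, 217, 215, 212, 211, 214, 215, 216, 217, 217, 217, 214, 216, 215, 215, 211, 209, 211, 213, 215]]
rim 767 0.08577516101889893 ((563.76171875, -309.67071533203125), (78.23699188232422, 66.84873962402344), 44.067874908447266)
floor [ 0.56240248 -0.31657187  0.07432008] 1930
pan ((562.7880249023438, -309.40557861328125), 60.0071907043457)
rim ((563.2928466796875, -312.49365234375), 37.00704574584961)
```

```bash
cat >> h.py <<'E'
def box(d,c,h,rad,tol=.004):
    W=cloud(d);m=(abs(W[...,2]-h)<tol)&(np.hypot(W[...,0]-c[0],W[...,1]-c[1])<rad)
    return cv2.minAreaRect(W[m][:,:2].astype(np.float32)*1000)
E
python3 - <<'E'
from h import *
d=dict(np.load('w_dish.npz'));print('dish',ray(d,(264,169),.0875),ray(d,(264,166.5),.075))
yb=np.deg2rad(189.85);yh=np.deg2rad(169.17)
for n,c,y,h in(('b1',(.5965,-.0474,.25),yb,.0795),('b2',(.5965,-.0474,.25),yb-np.pi,.0795),('h2',(.504,.2463,.26),yh-np.pi,.0745),('h1',(.504,.2463,.26),yh,.0745)):
    r.move_to(list(c),down(y));r.sleep(.4)
    d=snap('wrist');np.savez(f'w_{n}.npz',**d);rc=box(d,c,h,.085 if n[0]=='b' else .06)
    print(n,r.current_t(),np.round(r.current_tool_pos()-np.array(c),4),rc)
E
```

```text
dish [[ 0.55768734 -0.31322948]] [[ 0.55851879 -0.31292844]]
b1 5.5917 [-0.     -0.0003 -0.0001] ((595.5060424804688, -46.18967056274414), (109.86751556396484, 100.09293365478516), 9.958213806152344)
b2 8.6917 [ 0. -0.  0.] ((595.4596557617188, -46.725059509277344), (109.78954315185547, 100.15522766113281), 9.989396095275879)
h2 10.3167 [ 0.0001 -0.0002 -0.    ] ((502.9683532714844, 247.26507568359375), (85.09502410888672, 50.476253509521484), 79.1026611328125)
h1 13.4167 [-0.  0. -0.] ((503.64910888671875, 247.59446716308594), (85.07833862304688, 50.4365348815918), 79.32877349853516)
```

Run:
```python
from h import *
d=dict(np.load('w_h1.npz'));W=cloud(d);c=np.array([.5033,.2474]);a=np.deg2rad(-10.8)
l=(W[...,:2]-c)@np.array([[np.cos(a),-np.sin(a)],[np.sin(a),np.cos(a)]])
for lo,hi in((.130,.145),(.118,.129)):
    m=(W[...,2]>lo)&(W[...,2]<hi)&(np.hypot(l[...,0],l[...,1])<.035)
    print(lo,m.sum(),np.round(np.percentile(l[m],[1,5,50,95,99],axis=0)*1000,1).tolist(),np.median(W[m][:,2]))
c=np.array([.5955,-.0465]);a=np.deg2rad(9.95);M=np.array([[np.cos(a),-np.sin(a)],[np.sin(a),np.cos(a)]])
for n in('b1','b2'):
    d=dict(np.load(f'w_{n}.npz'));W=cloud(d);l=(W[...,:2]-c)@M
    s=(W[...,2]<.074)&(abs(l[...,0]-.025)<.012)&(abs(l[...,1])<.024)
    print(n,'slot y',np.percentile(l[s][:,1],[1,99]),'x',np.percentile(l[s][:,0],[1,99]),'zmin',np.percentile(W[s][:,2],[1,10]))
    m=s&(d['pixels'].max(-1)>140)&(W[...,2]<.062); print('spacer',m.sum(),np.round(np.percentile(l[m],[2,50,98],axis=0)*1000,1).tolist(),np.median(W[m][:,2]))
    cv2.imwrite(f'{n}.png',d['pixels'][:,:,::-1])
d1=cv2.imread('b1.png');d2=cv2.imread('b2.png')
print(d1.shape);v=[cv2.resize(x[90:290,160:360],(390,390),interpolation=cv2.INTER_CUBIC) for x in (d1,d2)]
cv2.imwrite('pics/bb.png',np.hstack(v))
```

```text
0.13 464 [[-9.8, -15.5], [-9.6, -15.0], [-1.4, -5.9], [8.1, 2.3], [9.1, 3.2]] 0.13778910926366422
0.118 442 [[-11.9, -25.9], [-11.5, -25.2], [-2.1, -4.7], [11.0, 13.1], [12.2, 13.9]] 0.12477231564898497
b1 slot y [-0.02171514  0.02233894] x [0.02125733 0.03401666] zmin [0.03711398 0.03843318]
spacer 42 [[26.9, -21.4], [29.3, -1.9], [32.6, 4.3]] 0.043621142005594304
b2 slot y [-0.02232578  0.02175457] x [0.01633232 0.02779982] zmin [0.03683806 0.03758422]
spacer 168 [[16.4, -22.3], [16.7, -4.3], [27.0, 6.7]] 0.04845863191994673
(384, 512, 3)
```

View pics/bb.png

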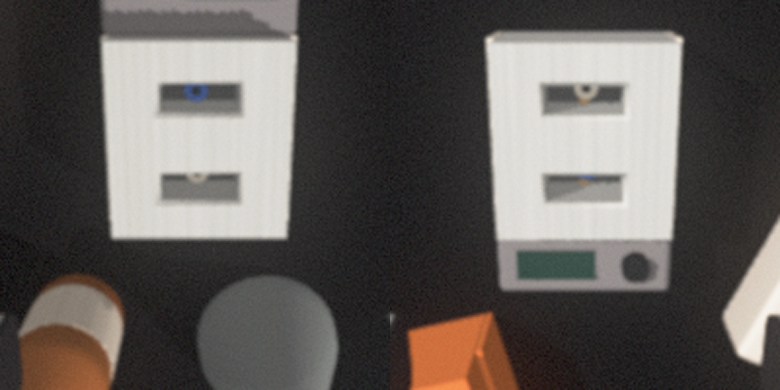

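The crop shows a white ring at (197,176) in the left view and (586,90) in the right view, so it is in the outer (+x) slot. Blue is in the inner slot. Next I find the spacer's y, then grasp the tongs.

Run:
```python
from h import *
c=np.array([.5955,-.0465]);a=np.deg2rad(9.95);M=np.array([[np.cos(a),-np.sin(a)],[np.sin(a),np.cos(a)]])
for n,uv in(('b1',(261,180)),('b2',(260.5,136))):
    d=dict(np.load(f'w_{n}.npz')); p=d['pixels'].astype(int)
    g=p[uv[1]-7:uv[1]+8,240:283].max(-1); m=p[uv[1]-7:uv[1]+8,246:276]
    print(n,(ray(d,uv,.043)-c)@M*1000)
    print(g[4:9:2].tolist())
# grasp tongs
ch=np.array([.5033,.2474]);a=np.deg2rad(-10.8);M=np.array([[np.cos(a),-np.sin(a)],[np.sin(a),np.cos(a)]])
t=ch+M@np.array([-.0004,-.0061]);q=down(a+np.pi);print('t',t)
r.move_to([*t,.2],q);r.move_linear([*t,.110],vel=.1)   # grasp point 3mm below TCP -> z .107
print(r.current_t(),r.current_contact_force())
for o in(.52,.46):
    r.set_gripper(o,20);print(o,r.current_opening(),r.current_finger_force(),r.current_t())
```

```text
b1 [[29.17856995 -0.68184852]]
[[219, 222, 216, 214, 212, 211, 215, 215, 215, 214, 213, 215, 215, 216, 213, 216, 211, 212, 215, 216, 216, 214, 214, 216, 213, 213, 212, 209, 205, 207, 209, 207, 210, 211, 209, 212, 207, 205, 209, 209, 212, 210, 208], [217, 207, 182, 156, 141, 139, 140, 139, 138, 139, 138, 137, 139, 140, 141, 154, 175, 179, 174, 161, 144, 142, 155, 172, 180, 176, 159, 139, 131, 132, 130, 134, 127, 126, 121, 123, 124, 124, 122, 123, 127, 140, 154], [216, 203, 162, 122, 96, 83, 87, 86, 86, 85, 86, 87, 85, 86, 90, 105, 130, 149, 159, 161, 160, 157, 158, 165, 156, 138, 110, 93, 83, 85, 86, 87, 85, 86, 84, 84, 83, 85, 87, 92, 100, 115, 149]]
b2 [[24.69797988 -1.45893873]]
[[153, 148, 145, 148, 147, 148, 150, 147, 148, 144, 145, 145, 148, 148, 159, 170, 176, 169, 159, 147, 151, 149, 158, 170, 175, 174, 169, 161, 156, 158, 154, 158, 157, 162, 159, 159, 158, 160, 167, 173, 186, 193, 202], [104, 87, 84, 83, 88, 85, 82, 85, 86, 88, 81, 86, 89, 94, 131, 165, 172, 159, 127, 90, 72, 83, 117, 153, 170, 170, 143, 110, 90, 83, 86, 88, 88, 87, 88, 87, 86, 90, 104, 135, 175, 199, 209], [99, 89, 80, 77, 77, 75, 81, 81, 86, 76, 80, 78, 79, 85, 107, 143, 166, 171, 159, 145, 136, 139, 154, 166, 167, 151, 119, 86, 78, 76, 80, 79, 83, 81, 83, 73, 79, 83, 104, 148, 190, 212, 218]]
t [0.50176406 0.241483  ]
14.8167 [-0.63936748  0.03089051 -1.28143434]
0.52 0.5243200517846639 0.0 15.3
0.46 0.45944798362001665 4.7680603712797165 15.525
```

Run:
```python
from h import *
r.set_gripper(.45,20);r.sleep(.2);print(r.current_opening(),r.current_opening()*85,r.current_finger_force())
x,y,z=r.current_tool_pos();print(x,y,z)
r.move_linear([x,y,z+.006],vel=.05);r.sleep(.15);print('f',r.current_contact_force(),r.current_finger_force(),r.current_opening())
r.move_linear([x,y,z+.135],vel=.18)
r.sleep(.1);print(r.current_t(),r.current_contact_force(),r.current_torque(),r.current_opening(),r.current_finger_force())
d=snap('wrist');cv2.imwrite('pics/carry.png',d['pixels'][:,:,::-1])
```

```text
0.452813434743634 38.48914195320889 10.324717015028
0.5018845660294747 0.24153627309559603 0.11015614462970615
f [-0.06818968 -0.3042204  -1.72020914] 9.82901707291603 0.45340737899200173
17.3333 [-0.24807852 -0.98078031 -1.0440247 ] [ 0.00802062 -0.01129107  0.03380495] 0.4493120311579103 9.83751431107521
```

View pics/carry.png

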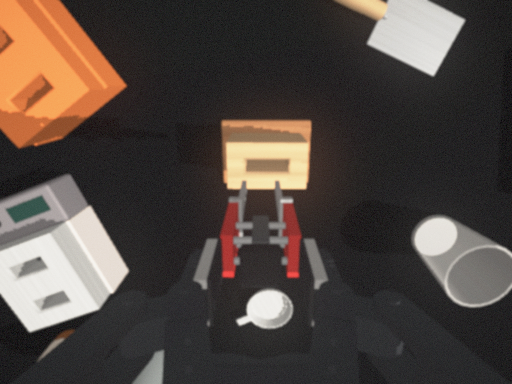

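Run:
```python
from h import *
d=snap('wrist');T=T_tool();W=cloud(d);P=(W-T[:3,3])@T[:3,:3]
m=(P[...,2]>.09)&(P[...,2]<.118)&(abs(P[...,0])<.02)&(abs(P[...,1])<.03)
for s in(-1,1):
    k=m&(P[...,1]*s>0);print('leg',k.sum(),np.round(np.nanpercentile(P[k],[3,50,97],axis=0)*1000,1).tolist())
c=np.array([.5955,-.0465]);a=np.deg2rad(9.95);M=np.array([[np.cos(a),-np.sin(a)],[np.sin(a),np.cos(a)]])
t=c+M@np.array([.0255,-.001]);q=down(a+np.pi)
r.move_to([*t,.235],q);r.sleep(.3)
print(r.current_t(),r.current_tool_pos()-np.array([*t,.235]),r.current_contact_force(),r.current_opening())
d=snap('wrist');np.savez('w_over.npz',**d);cv2.imwrite('pics/over.png',cv2.resize(d['pixels'][100:292,130:386,::-1],(768,576)))
W=cloud(d);T=T_tool();P=(W-T[:3,3])@T[:3,:3]
m=(P[...,2]>.09)&(P[...,2]<.118)&(abs(P[...,0])<.02)&(abs(P[...,1])<.03)
for s in(-1,1):
    k=m&(P[...,1]*s>0);print('leg',k.sum(),np.round(np.nanpercentile(P[k],[3,50,97],axis=0)*1000,1).tolist())
print(box(d,c,.0795,.085))
```

```text
leg 33 [[-3.4, -15.7, 90.6], [3.3, -13.1, 94.5], [3.8, -12.1, 101.5]]
leg 33 [[-3.6, 11.9, 90.9], [3.3, 12.8, 93.3], [3.8, 15.7, 101.3]]
18.9083 [-1.98101002e-05  6.97394443e-04  9.75310797e-05] [-0.37349138  0.91139783 -1.30883638] 0.4512706623941509
leg 32 [[-3.4, -15.5, 90.1], [3.3, -12.8, 93.9], [3.7, -11.8, 101.5]]
leg 31 [[-3.3, 12.2, 90.9], [3.3, 13.3, 93.7], [3.8, 15.9, 101.8]]
((595.7810668945312, -46.09779357910156), (110.21356964111328, 100.3731918334961), 9.969840049743652)
```

View pics/over.png

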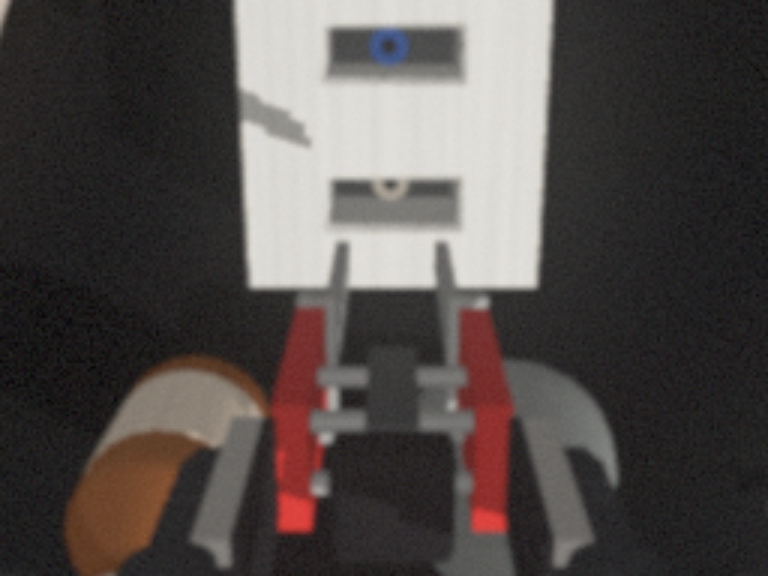

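The legs at (343,245) and (442,245) straddle the ring at (390,185), well aligned. Next is the guarded descent.

Run:
```python
from h import *
c=np.array([.5955,-.0465]);a=np.deg2rad(9.95);M=np.array([[np.cos(a),-np.sin(a)],[np.sin(a),np.cos(a)]])
t=c+M@np.array([.0255,-.001])
r.move_linear([*t,.198],vel=.1);r.sleep(.2);f0=np.array(r.current_contact_force());print(r.current_t(),f0)
z=.198
for zz in(.186,.172,.158):
    r.move_linear([*t,zz],vel=.06);f=np.array(r.current_contact_force())-f0;print(zz,f.round(2))
    z=zz
    if np.linalg.norm(f)>5:break
else:
    while z>.140:
        z-=.001 if z>.153 else .0005
        r.move_linear([*t,z],vel=.02);r.sleep(.03);f=np.array(r.current_contact_force())-f0
        print(round(z,4),f.round(1)[2],end=' ')
        if f[2]>2.5:break
print();r.sleep(.2);print(r.current_t(),r.current_contact_force(),r.current_tool_pos(),r.current_opening(),r.current_finger_force())
```

```text
19.675 [-0.77512214  0.04074691 -0.5609193 ]
0.186 [ 0.44  0.05 -0.29]
0.172 [ 0.12 -0.02 -1.03]
0.158 [ 0.79 -0.15  0.05]
0.157 -0.1 0.156 -0.9 0.155 -0.6 0.154 -0.3 0.153 -0.1 0.1525 -1.2 0.152 -0.4 0.1515 -0.6 0.151 -0.5 0.1505 -0.6 0.15 -1.9 0.1495 -0.5 0.149 -0.5 0.1485 -0.1 0.148 -1.0 0.1475 -0.8 0.147 0.1 0.1465 -0.4 0.146 -1.3 0.1455 -1.0 0.145 -0.4 0.1445 -1.3 0.144 -0.2 0.1435 -0.6 0.143 -0.5 0.1425 -1.2 0.142 -0.7 0.1415 -0.1 0.141 5.0 
29.2083 [ 0.3943737  -0.09996783  5.47576947] [ 0.62100787 -0.04310132  0.14134097] 0.44705409524856476 10.612617284059525
```

Run:
```python
from h import *
x,y=.62078,-.0431;c=np.array([.5955,-.0465]);a=np.deg2rad(9.95);M=np.array([[np.cos(a),-np.sin(a)],[np.sin(a),np.cos(a)]])
t=c+M@np.array([.0255,-.001]);z=.141
for o in(.425,.405,.385,.37,.30):
    r.set_gripper(o,32);f=r.current_contact_force()
    print(o,round(r.current_opening(),3),round(r.current_finger_force(),1),np.round(f,1),round(z,4))
    if f[2]>6:
        z+=.0004;r.move_linear([*t,z],vel=.02)
r.sleep(.2);print(r.current_t(),r.current_opening()*85,r.current_finger_force(),r.current_contact_force(),r.current_tool_pos())
```

```text
0.425 0.427 14.4 [0.5 0.2 6.4] 0.141
0.405 0.408 14.9 [ 0.1 -0.7  6. ] 0.1414
0.385 0.388 15.5 [ 0.1 -0.4  7.8] 0.1414
0.37 0.377 15.5 [-0.  -0.5  6.1] 0.1418
0.3 0.307 23.5 [-0.4 -0.2  6.2] 0.1422
31.5083 26.172874593622257 23.336262702941895 [ 0.59958655 -0.0867168   4.63204877] [ 0.6207939  -0.04309503  0.1426025 ]
```

Run:
```python
from h import *
for o in(.27,.2):
    r.set_gripper(o,32);r.sleep(.1)
    print(o,r.current_t(),r.current_opening()*85,r.current_finger_force(),np.round(r.current_contact_force(),1))
```

```text
0.27 31.825 24.393136374520935 31.120054721832275 [-0.5 -1.5  4.3]
0.2 32.1417 24.664764617364476 31.121270656585693 [ 0.1 -0.3  4.5]
```

Run:
```python
from h import *
c=np.array([.5955,-.0465]);a=np.deg2rad(9.95);M=np.array([[np.cos(a),-np.sin(a)],[np.sin(a),np.cos(a)]])
t=c+M@np.array([.0255,-.001])
for z in(.1432,.1442,.1455,.147,.149,.152,.156):
    r.move_linear([*t,z],vel=.03);print(z,np.round(r.current_contact_force(),1),round(r.current_opening()*85,2),round(r.current_finger_force(),1))
r.move_linear([*t,.235],vel=.12);r.sleep(.15);print(r.current_t(),np.round(r.current_contact_force(),1),r.current_opening()*85,r.current_finger_force())
d=snap('wrist');np.savez('w_lift.npz',**d);cv2.imwrite('pics/lift.png',cv2.resize(d['pixels'][100:292,130:386,::-1],(768,576)))
```

```text
0.1432 [0.9 0.3 1.2] 24.37 31.6
0.1442 [ 1.8  0.2 -5.2] 23.89 31.6
0.1455 [-0.4  0.2 -6.2] 23.8 32.0
0.147 [-0.4 -0.8 -1.8] 23.64 33.9
0.149 [-0.   0.2 -0.9] 24.03 33.9
0.152 [ 0.3  0.2 -1.6] 23.84 33.9
0.156 [ 0.6 -0.5 -0.8] 23.38 33.9
34.8833 [-1.2 -0.6 -0.8] 23.576119661826898 33.917028307914734
```

View pics/lift.png

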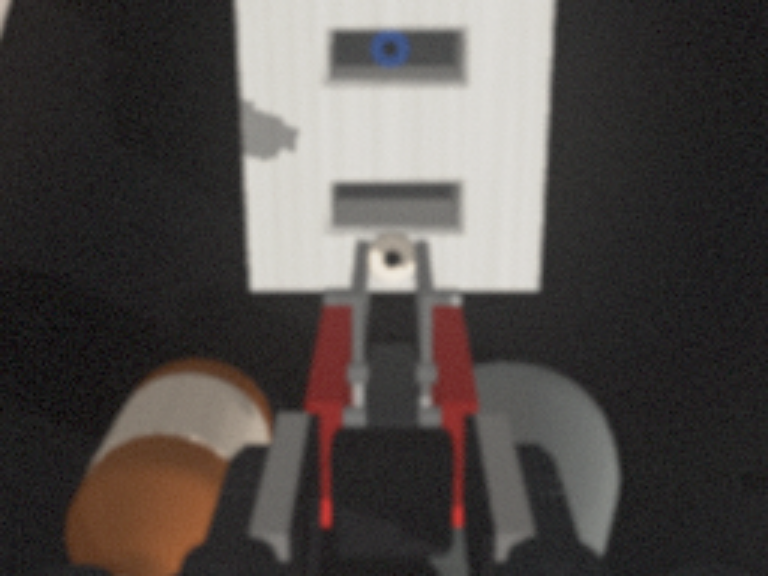

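Run:
```python
from h import *
t=[.558,-.313];q=down(np.deg2rad(189.95))
r.move_to([*t,.235],q)
r.move_linear([*t,.188],vel=.08);r.sleep(.2)
f0=np.mean([(r.sleep(.02),r.current_contact_force())[1] for _ in range(4)],axis=0);print(r.current_t(),f0,r.current_tool_pos())
z=.188
while z>.174:
    z-=.001 if z>.1835 else .0005
    r.move_linear([*t,z],vel=.02);r.sleep(.03);f=np.array(r.current_contact_force())-f0
    print(round(z,4),f.round(1)[2],end=' ')
    if f[2]>1.8:break
r.sleep(.1);print(r.current_t(),np.array(r.current_contact_force())-f0,r.current_opening()*85)
```

```text
37.0083 [-0.05034398  0.18419223 -0.86199628] [ 0.55811119 -0.31310765  0.18839752]
0.187 0.3 0.186 -0.2 0.185 -0.3 0.184 -0.6 0.183 -1.1 0.1825 -0.2 0.182 -0.0 0.1815 -1.4 0.181 -1.5 0.1805 -0.8 0.18 -1.4 0.1795 -0.3 0.179 -0.8 0.1785 1.7 0.178 6.7 41.3583 [ 0.69489106 -0.03336011  6.60685256] 23.605826161625227
```

Run:
```python
from h import *
t=[.558,-.313]
r.move_linear([*t,.1784],vel=.02)
for o in(.33,.37,.42,.452):
    r.set_gripper(o,20);print(o,r.current_t(),round(r.current_opening()*85,1),round(r.current_finger_force(),1),np.round(r.current_contact_force(),1))
r.move_linear([*t,.188],vel=.03);r.move_linear([*t,.24],vel=.12)
d=snap('wrist');print(r.current_t(),r.current_opening()*85,r.current_finger_force());np.savez('w_put.npz',**d);cv2.imwrite('pics/put.png',cv2.resize(d['pixels'][100:292,130:386,::-1],(768,576)))
```

```text
0.33 41.8333 28.3 14.2 [-0.  -0.5  2.8]
0.37 42.05 31.2 13.7 [-0.7  0.8 -1. ]
0.42 42.275 35.9 12.7 [-0.1 -0.3 -1.6]
0.452 42.4917 38.4 9.8 [-0.2  1.1 -0.8]
43.5917 38.77494497617209 9.754823595285416
```

View pics/put.png

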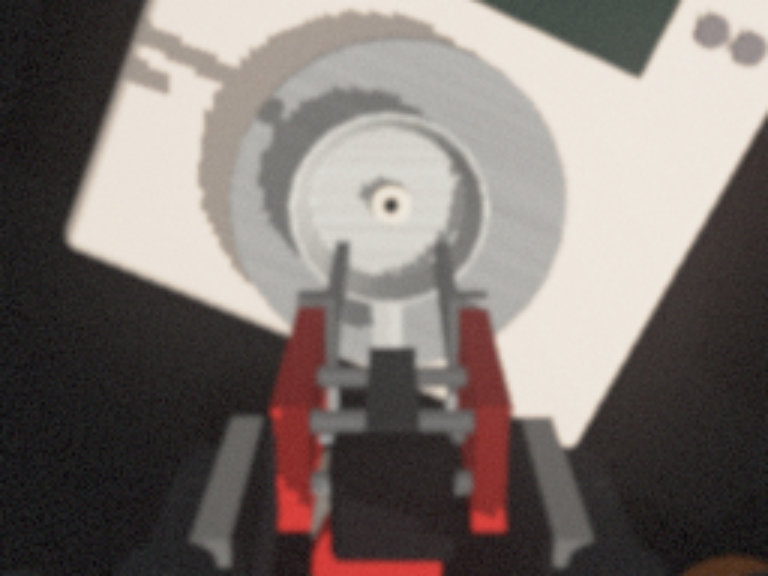

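Run:
```python
from h import *
a=np.deg2rad(-10.8);t=[.5033,.2474]
r.move_to([*t,.24],down(a+np.pi));r.sleep(.2);print(r.current_t(),r.current_tool_pos(),np.round(r.current_contact_force(),1))
r.move_linear([*t,.186],vel=.12);r.move_linear([*t,.170],vel=.06);f=r.current_contact_force();print(r.current_t(),np.round(f,1))
if f[2]<4:
    r.move_linear([*t,.116],vel=.08)
    z=.116
    while z>.107:
        z-=.001
        r.move_linear([*t,z],vel=.03);f=r.current_contact_force();print(round(z,4),round(f[2],1),end=' ')
        if f[2]>2:break
    print(r.current_t(),r.current_opening()*85)
```

```text
45.8167 [0.50356893 0.24697291 0.23999319] [ 0.2  0.2 -0.3]
46.8333 [ 0.4  0.8 -0. ]
0.115 -1.9 0.114 -1.1 0.113 -1.0 0.112 -1.6 0.111 -1.8 0.11 1.8 0.109 8.3 49.4083 38.18473819987501
```

Run:
```python
from h import *
t=[.5033,.2474]
r.move_linear([*t,.1096],vel=.03);r.set_gripper(.5,20);r.set_gripper(.75,20)
r.move_linear([*t,.2],vel=.12);r.sleep(.1);print(r.current_t(),np.round(r.current_contact_force(),1))
d=snap('wrist');s=snap('side');p=np.hstack([cv2.resize(d['pixels'][60:252,130:386],(400,300)),cv2.resize(s['pixels'][130:226,150:278],(400,300))])
cv2.imwrite('pics/end.png',p[:,:,::-1])
```

```text
51.2167 [ 0.2  0.1 -0.2]
```

View pics/end.png

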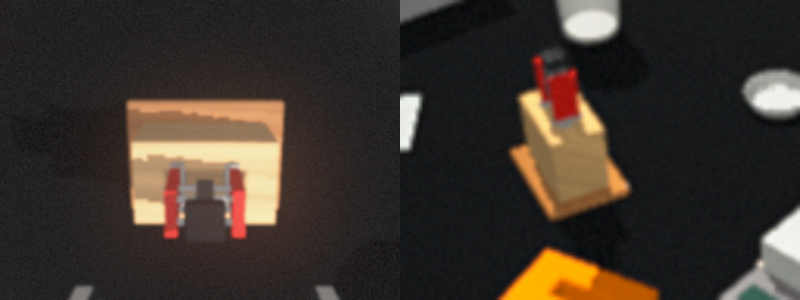

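The tongs hang upright and centred in the holder (left view about (205,200), right view about (558,90)), and the gripper is clear of them.

```bash
python3 -c "
from cell import r
print(r.hand_in(),r.current_t())"
```

```text
the job is handed in; nothing more can be done
the job is handed in; nothing more can be done
```

The job is handed in at about 51 s of the 59 s allowed: the white spacer lies in the dish on the balance, the tongs hang upright in their holder with the gripper clear, and the blue spacer is still in its slot.

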